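# Pull up two opposite die-plate nuts with the break-over torque wrench

### The arm

A 6-joint arm with a two-finger parallel gripper is mounted at the origin on the work surface. World frame = base frame: x ahead of the robot, y to its left, z up, the work surface at z = 0. Lengths are in mm, angles in rad, forces in N, time in s.
With the tool pointing down it reaches from about 325 to 750 mm from the base axis. Payload 7.6 kg.
Tool frame: the origin (TCP) lies on the centre line of the jaws, within the pads' length; the fingertips stand 17 mm ahead of it and the grasp point (between the pads) lies 2 mm behind it; z points along the fingers, y is the line along which they close (so a half turn about z gives the same grasp; the last joint's range is limited). The gripper opens to 85 mm and grips with 20 to 120 N. Pads are 22 mm wide; open, the fingers measure 114 mm over their backs; the gripper's body (76 mm by 85 mm) begins 54 mm behind the grasp point. The pads swing forward as they close: fully open they stand 13 mm farther back than shut.
Start: joints at [-1.308, 0.052, 1.401, -0, 1.689, -0.07], TCP at [171.537, -496.205, 248.323] pointing down, gripper open.
Joint ranges: [-2.9, 2.9], [-0.91, 2.17], [0.12, 2.37], [-1.06, 4.2], [0.26, 2.73], [-2.93, 2.93]. Speed limits (rad/s): [2.57, 2.57, 3.01, 3.14, 3.14, 3.14].

### API

Orientations are given as a rotation vector (axis times angle).
In Python, from workcell import telemetry, imaging, hand_in gives the robot as it stands.
- The arm moves only by the shell command python3 -m pendant 'ROWS'. ROWS is a JSON object of lists of equal length, an entry for each row: "delta_pos": the shift along the tool's x, y, z in m, a list of three; "rot": the turn, a rotation vector about the tool's x, y, z in degrees, a list of three; "gripper": the opening, from 0 (shut) to 1 (fully open). In form: {"delta_pos": [[tx, ty, tz], ...], "rot": [[rx, ry, rz], ...], "gripper": [gripper, ...]}. A call has exactly 8 rows; each row shifts and turns the commanded pose from where the row before left it, along the tool's axes as they then stand; what a row does not reach is not made up. A row lasts 1/12 s, in which the tool goes at most 41.7 mm and 7.16 degrees, less where a joint would pass 70% of its speed; a pose out of reach is approached as far as the arm can. A call is refused whole if a number of a shift passes 0.0417 or a number of a turn 7.16, either way. A call with a gripper value outside its range is refused whole. The fingers move at their own pace and stop on an object; the grip force is fixed at half the most. Time passes only in rows, so rows that do not move let the fingers close, or fill a call up. It gives the time, the measured TCP pose, the force, the opening and the grip force at its end, in the units of the state.
- telemetry.get_obs(): the state, without advancing time (a new reading comes with each control period).
- imaging.camera(name): name is "scene" or "top" or "wrist"; returns (picture, depth): 420x560x3 uint8, red, green, blue; 420x560 float32, mm along the optical axis (not along the pixel's ray), 0 where there is no reading.
- imaging.camera_info(name): a dict with "fov_y" (degrees; the focal length in pixels is half the picture's height over the tangent of half this angle, whatever the lens; pixels are square), "cx", "cy" (the principal point, pixels), "distortion" ([k1, k2, p1, p2, k3] as OpenCV has them; the pictures are not rectified), "world_from_camera" (4x4, takes a point from camera to world coordinates). Camera axes: x right, y down, z forward; pixel columns grow to the right and rows downward; lengths in mm; the calibration is good to about 2 mm. A picture is of the moment at which its call begins: read the wrist's pose just before it. camera_info takes no time and is no camera call; for the wrist camera it gives the pose at the moment of the call.
- hand_in(): hands the job in; it is judged then, once.
The state is a dict: "time": time; "q": joint angles; "dq": joint speeds; "joint_efforts": joint torques, N m; "eef_pos": TCP position; "ee_rot": TCP orientation; "ft_force": force on the tool from outside, world axes, zero at the start; "torque": the same for the moment, N m; "finger_gap": opening from 0.0 (shut) to 1.0 (fully open); "grip_force": force on a finger pad.
Only numpy, scipy, OpenCV 4.12 (cv2) and the standard library are available. Lean on these libraries where they do the work, as an engineer would, in place of code of your own. Each camera call takes 0.05 s, during which the arm holds its last target. There are 200 camera calls.

### The job

Start bedding the die plate down on the pug-mill nose: pick up the torque wrench from the table, fit its open jaw on the nut nearest the robot and pull it clockwise until the handle breaks over at its hinge, and no further; then do the same on the nut diagonally opposite, the farthest one. Leave the two side nuts hand-tight for the next pass, disturb nothing else, and finally lay the wrench gently back down on the bare table, clear of the nose.

Things in the scene. Friction and masses are not known exactly. Their poses are not given: they have to be found in the camera images.
- wrench_grip (a point): the torque wrench, 290 mm long, about 0.46 kg, lying flat: centre of its black ribbed grip (110 long, 26 wide, 22 high; from 65 mm behind to 45 mm ahead of this point), half-way up, 11 mm above the table. x along the wrench to the jaw, z up. On the x axis: balance point at about 80 mm, break-over hinge pin at 130, jaw centre at 170; the setting collar ends at -93.
- wrench: the wrench's flat steel head with its 12 mm wide lever, which lies inside the aluminium tube (20 mm wide, 18 high, between grip and hinge) from x = 60 mm on: origin at the wrench's underside, 11 mm below wrench_grip while the wrench is straight; x to the jaw, z up. Grip and head share the level of the underside. Tube and grip turn on the hinge pin.
- jaw (a point): centre of the wrench's open jaw, 6 mm above the head's underside (head 12 mm thick, 55 wide). Jaw 32.4 mm between its cheeks for the 30 mm nut, open in front (+x, away from the handle); throat 20 mm behind, cheek tips 22 mm ahead of the point. It goes on a nut from above or the side, and is on when this point lies on the nut's axis at the nut's height; then it has about 5 degrees of play either way.
- wrench_handle (a joint): break-over hinge, rad: 0 straight (sprung shut); grows to its stop at 0.40 as the handle bends clockwise against the head. Stays 0 until the torque at the pin reaches the set 1.2 N m (9 to 13 N at the grip's centre), then gives way with little more (0.4 N m per rad); springs back when let off. Broken over from 0.1; keep below 0.35: at the stop you pull on past the click and overtighten.
- nose: the pug mill's grey cast nose, fixed to the table on a plywood board 230 mm square; origin under the board's centre, x axis from the nearest nut to the farthest, within 12 degrees of straight ahead. Round aluminium die plate on top, radius 98 mm, top 100 mm above the table, with four studs on a 70 mm radius: washers to 104, nuts 104 to 120, stud ends 130 mm above the table.
- near_nut (a point): the nut nearest the robot, square, 30 mm across flats: point on its axis, half-way up its 16 mm. The frame turns with the nut: z up, x square to a flat: the jaw fits with its length along this x or any multiple of 90 degrees from it. A handle standing off to the left or right, roughly square to the line between nearest and farthest nut, clears the side nuts.
- far_nut (a point): the nut farthest from the robot, diagonally opposite the nearest, same kind: point and axes as for near_nut
- left_nut (a point): the left side nut, same kind, to be left alone: point on its axis half-way up
- right_nut (a point): the right side nut, same kind, to be left alone: point on its axis half-way up
- nut_near (a joint): how far the nearest nut has been turned clockwise (seen from above) from hand-tight, rad. It resists with about 0.9 N m plus 3.2 N m per rad already turned and stays where it is left. It starts between 0 and 0.05.
- nut_far (a joint): how far the farthest nut has been turned clockwise (seen from above) from hand-tight, rad. It resists with about 0.9 N m plus 3.2 N m per rad already turned and stays where it is left. It starts between 0 and 0.05.
- nut_left (a joint): how far the left nut has been turned clockwise (seen from above) from hand-tight, rad. It resists with about 0.9 N m plus 3.2 N m per rad already turned and stays where it is left. Leave it.
- nut_right (a joint): how far the right nut has been turned clockwise (seen from above) from hand-tight, rad. It resists with about 0.9 N m plus 3.2 N m per rad already turned and stays where it is left. Leave it.
- spare_nut: loose spare square nut, 30 mm across flats, 16 high; a bystander, origin under its centre
- bisque_bowl: terracotta bowl, 116 mm across, 50 high; a bystander, origin under its centre
- glaze_jar: white lidded jar, 64 mm across, 85 high; a bystander, origin under its centre
- clay_knife: wooden modelling knife, about 170 mm long, lying flat; a bystander, origin under its centre
- glaze_brush: brush lying flat; a bystander, origin under its centre
- tool_tin: steel tin 72 mm across, 95 high, with modelling tools standing in it to 200 high; a bystander, origin under its centre
- spare_die: spare aluminium die disc, 150 mm across, 10 high, lying flat; a bystander, origin under its centre

How it is judged:
By the outcome, as a careful person would: the job done as asked, in the order asked, and still so for the second after the job is handed in, with the robot touching nothing.
It also fails if it takes over 58 s, if anything falls off the work surface, if the arm or the gripper's body presses on something with over 40 N, if the wrist force passes 120 N, or if a joint passes its speed limit or range.

## Working session

There is one attempt and no reset: what is moved stays moved. The work goes in short steps, Python scripts to look and compute and a shell command to move; the robot and the scene stay as the last step left them, time stands still between calls to the robot, and variables do not carry over. Pictures are saved under pics/ and viewed, at most 10 in all, crops included, and the job is handed in when it is done.

```bash
mkdir -p pics; ls
cat > h.py <<'E'
import numpy as np, cv2
from workcell import telemetry, imaging
def cam(n):
    info=imaging.camera_info(n); p,d=imaging.camera(n); return p,d,info
def K(i):
    f=210/np.tan(np.radians(i["fov_y"])/2); return np.array([[f,0,i["cx"]],[0,f,i["cy"]],[0,0,1.]])
def rays(i,uv):
    uv=np.array(uv,float).reshape(-1,1,2)
    n=cv2.undistortPoints(uv,K(i),np.array(i["distortion"],float)).reshape(-1,2)
    return np.c_[n,np.ones(len(n))]
def world(i,uv,depth):
    r=rays(i,uv)*np.array(depth,float).reshape(-1,1); T=np.array(i["world_from_camera"]); return r@T[:3,:3].T+T[:3,3]
def atz(i,uv,z):
    T=np.array(i["world_from_camera"]); r=rays(i,uv)@T[:3,:3].T; o=T[:3,3]; s=(np.array(z)-o[2])/r[:,2]; return o+r*s[:,None]
def cloud(i,d):
    v,u=np.nonzero(d>0); return world(i,np.c_[u,v],d[v,u]),u,v
E
python3 - <<'E'
from h import *
for n in ["top","scene"]:
    p,d,i=cam(n); cv2.imwrite(f"pics/{n}.png",p[:,:,::-1]); np.savez(f"{n}.npz",p=p,d=d); print(n,i)
o=telemetry.get_obs(); print(o)
E
```

```text
pics
top {'fov_y': 49.893846346820155, 'cx': 279.9423586836313, 'cy': 208.35598020567386, 'distortion': array([0.04477583, 0.        , 0.        , 0.        , 0.        ]), 'world_from_camera': array([[-2.11113682e-02, -9.89187109e-01,  1.45131573e-01,
         4.20637959e+02],
       [-9.99732720e-01,  1.95185883e-02, -1.23900651e-02,
        -3.53958410e+01],
       [ 9.42332922e-03, -1.45354353e-01, -9.89334783e-01,
         1.16279748e+03],
       [ 0.00000000e+00,  0.00000000e+00,  0.00000000e+00,
         1.00000000e+00]])}
scene {'fov_y': 47.72486821327754, 'cx': 280.6317037685478, 'cy': 215.2640167932972, 'distortion': array([-0.10807373,  0.        ,  0.        ,  0.        ,  0.        ]), 'world_from_camera': array([[ 6.89367316e-01,  6.27298807e-01, -3.62310516e-01,
         9.86188575e+02],
       [ 7.24411704e-01, -5.96522715e-01,  3.45526169e-01,
        -4.54469456e+02],
       [ 6.21700397e-04, -5.00656426e-01, -8.65645861e-01,
         1.07500471e+03],
       [ 0.00000000e+00,  0.00000000e+00,  0.00000000e+00,
         1.00000000e+00]])}
{'time': 0.1, 'q': array([-1.30828853e+00,  5.27572011e-02,  1.40161927e+00,  1.55643692e-05,
        1.68862713e+00, -7.03101222e-02]), 'dq': array([ 0.00137023, -0.00195291, -0.00242065, -0.00188803,  0.00073228,
        0.00093934]), 'joint_efforts': array([ 5.13913310e-04, -3.82583356e+01, -3.60986459e+01, -8.19242496e-05,
        4.77246838e-03, -1.98437141e-05]), 'eef_pos': array([ 171.47672979, -495.94081056,  247.56729777]), 'ee_rot': array([-3.09680756e+00, -5.20149591e-01,  1.88404763e-04]), 'ft_force': array([ 0.30388439, -0.0610373 , -0.60728376]), 'torque': array([ 0.05592345,  0.01895348, -0.03205613]), 'grip_force': 0.0, 'finger_gap': 0.9994277439507935}
```

View pics/top.png

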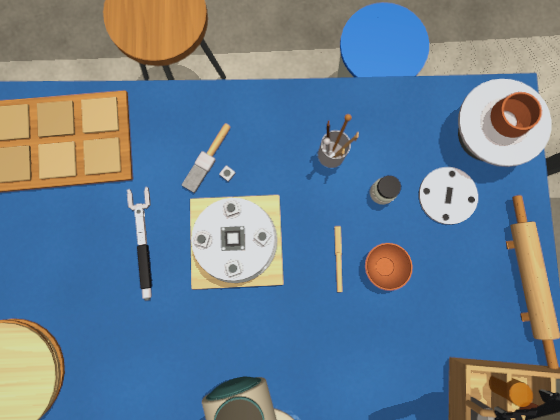

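View pics/scene.png

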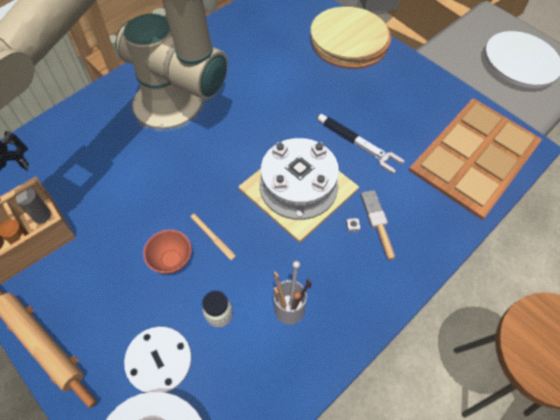

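The top view shows the wrench left of the nose: collar at (146,295), jaw at (138,195). The nuts are at (233,268) near, (262,237) right, (232,208) far and (202,239) left. Next I'll enlarge that area and compute positions.

Run:
```python
from h import *
z=np.load("top.npz"); i=imaging.camera_info("top")
c=z["p"][175:310,110:290,::-1]; cv2.imwrite("pics/crop.png",cv2.resize(c,None,fx=4.4,fy=4.4,interpolation=cv2.INTER_CUBIC))
P,u,v=cloud(i,z["d"])
def nutpts(zlo,zhi,x0,x1,y0,y1):
    m=(P[:,2]>zlo)&(P[:,2]<zhi)&(u>190)&(u<285)&(v>190)&(v<290); return m
m=nutpts(110,140,0,0,0,0)
for n,(a,b) in dict(near=(233,268),right=(262,237),far=(232,208),left=(202,239)).items():
    k=m&(abs(u-a)<10)&(abs(v-b)<10); Q=P[k]; t=Q[(Q[:,2]<124)]
    r=cv2.minAreaRect(t[:,:2].astype(np.float32)); print(n,len(t),np.round(np.median(Q,0)),r, "px@112",np.round(atz(i,[[a,b]],[125])[0]))
k=(P[:,2]>6)&(P[:,2]<40)&(u>118)&(u<160)&(v>180)&(v<303); Q=P[k]
print(len(Q),cv2.minAreaRect(Q[:,:2].astype(np.float32)))
for a,b in [(146,295),(145,270),(141,232),(138,200)]: print(atz(i,[[a,b]],[15])[0])
dis=(P[:,2]>97)&(P[:,2]<103)&(u>185)&(u<290)&(v>185)&(v<290); print("plate",np.median(P[dis],0),cv2.minEnclosingCircle(P[dis][:,:2].astype(np.float32)))
```

```text
near 113 [438.  62. 121.] ((437.9947814941406, 63.19032287597656), (29.806150436401367, 29.332233428955078), 17.979084014892578) px@112 [438.  61. 125.]
right 113 [509.  -5. 121.] ((509.4185791015625, -4.627693176269531), (29.9135684967041, 29.679317474365234), 51.55801773071289) px@112 [507.  -6. 125.]
far 114 [576.  66. 121.] ((577.82666015625, 66.76959991455078), (30.33965301513672, 29.248445510864258), 18.11493492126465) px@112 [576.  63. 125.]
left 113 [505. 133. 121.] ((506.17999267578125, 134.74400329589844), (30.718210220336914, 29.783472061157227), 71.96309661865234) px@112 [505. 132. 125.]
1182 ((518.0513916015625, 306.9985046386719), (308.5287170410156, 101.4304428100586), 2.896235704421997)
[378.49140538 286.84950733  15.        ]
[439.90079087 290.91629351  15.        ]
[535.45847774 303.26820513  15.        ]
[617.77777592 312.80481586  15.        ]
plate [504.13116595  63.66728332 100.10418628] ((507.9737854003906, 65.12610626220703), 97.66785430908203)
```

View pics/crop.png

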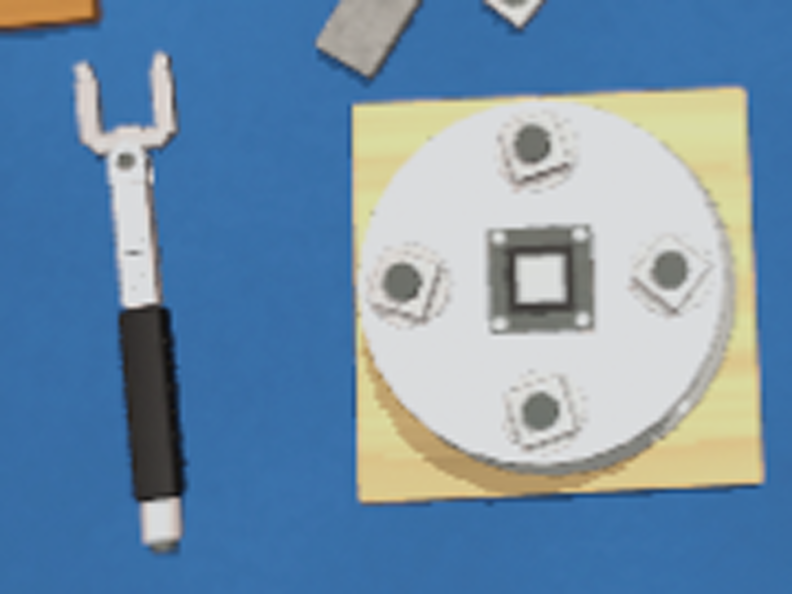

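```bash
cat >> h.py <<'E'
from scipy.spatial.transform import Rotation as R
def theta(o=None):
    o=o or telemetry.get_obs(); X=R.from_rotvec(o["ee_rot"]).as_matrix(); return np.degrees(np.arctan2(X[1,0],X[0,0])),X
def wrench_fit(P,rgb,m):
    """black grip -> centre and axis (xy)"""
    k=m&(rgb.max(1)<70); Q=P[k]; return cv2.minAreaRect(Q[:,:2].astype(np.float32)),Q
def plan(segs,T=None):
    """segs: (n,[dx,dy,dz] mm world,dyaw deg); prints rows, axes starting from measured tool attitude made exactly vertical"""
    th=theta()[0] if T is None else T
    for n,d,dy in segs:
        d=np.array(d,float)/n; out=[]
        for _ in range(n):
            c,s=np.cos(np.radians(th)),np.sin(np.radians(th))
            out.append([round((c*d[0]+s*d[1])/1000,4),round((s*d[0]-c*d[1])/1000,4),round(-d[2]/1000,4)]); th+=dy/n
        print(str(out).replace(" ",""),"rotz",round(-dy/n,2),"th",round(th,2))
E
python3 - <<'E'
from h import *
z=np.load("top.npz"); i=imaging.camera_info("top")
P,u,v=cloud(i,z["d"]); rgb=z["p"][v,u]
m=(u>125)&(u<160)&(v>235)&(v<292)&(P[:,2]>5)
r,Q=wrench_fit(P,rgb,m); print(r,np.median(Q,0),len(Q))
# axis by PCA of grip+tube
k=(u>125)&(u<160)&(v>220)&(v<300)&(P[:,2]>6); A=P[k][:,:2]; w=np.linalg.svd(A-A.mean(0),full_matrices=False)[2][0]; print(np.degrees(np.arctan2(w[1],w[0])),A.mean(0))
k=(u>115)&(u<165)&(v>180)&(v<305)&(P[:,2]>6); A=P[k][:,:2];w*=np.sign(w[0]); t=A@w; print(t.min(),t.max(),np.array(r[0])@w)
print(theta())
plan([(12,[278,346,0],84),(12,[0,442,-60],84)])
E
```

```text
((449.65606689453125, 292.7957763671875), (107.19303894042969, 28.205995559692383), 7.902272701263428) [449.77841457 291.6851868   21.46701222] 487
-173.19510922352018 [464.13491236 293.637329  ]
399.05780602501255 709.0314849478539 481.1814176225925
(np.float64(19.069161481551593), array([[ 9.45124889e-01,  3.26709077e-01, -3.51219693e-04],
       [ 3.26709246e-01, -9.45123908e-01,  1.36662697e-03],
       [ 1.14543309e-04, -1.40637989e-03, -9.99999004e-01]]))
[[np.float64(0.0313),np.float64(-0.0197),np.float64(-0.0)],[np.float64(0.0335),np.float64(-0.0157),np.float64(-0.0)],[np.float64(0.0351),np.float64(-0.0115),np.float64(-0.0)],[np.float64(0.0363),np.float64(-0.0072),np.float64(-0.0)],[np.float64(0.0369),np.float64(-0.0027),np.float64(-0.0)],[np.float64(0.0369),np.float64(0.0018),np.float64(-0.0)],[np.float64(0.0364),np.float64(0.0063),np.float64(-0.0)],[np.float64(0.0354),np.float64(0.0107),np.float64(-0.0)],[np.float64(0.0338),np.float64(0.015),np.float64(-0.0)],[np.float64(0.0318),np.float64(0.019),np.float64(-0.0)],[np.float64(0.0292),np.float64(0.0227),np.float64(-0.0)],[np.float64(0.0262),np.float64(0.0261),np.float64(-0.0)]] rotz -7.0 th 103.07
[[np.float64(0.0359),np.float64(0.0083),np.float64(0.005)],[np.float64(0.0346),np.float64(0.0126),np.float64(0.005)],[np.float64(0.0328),np.float64(0.0168),np.float64(0.005)],[np.float64(0.0305),np.float64(0.0206),np.float64(0.005)],[np.float64(0.0278),np.float64(0.0242),np.float64(0.005)],[np.float64(0.0246),np.float64(0.0274),np.float64(0.005)],[np.float64(0.0211),np.float64(0.0302),np.float64(0.005)],[np.float64(0.0173),np.float64(0.0325),np.float64(0.005)],[np.float64(0.0132),np.float64(0.0344),np.float64(0.005)],[np.float64(0.0089),np.float64(0.0357),np.float64(0.005)],[np.float64(0.0044),np.float64(0.0366),np.float64(0.005)],[np.float64(-0.0),np.float64(0.0368),np.float64(0.005)]] rotz -7.0 th 187.07
```

```bash
R7='"rot":[[0,0,-7],[0,0,-7],[0,0,-7],[0,0,-7],[0,0,-7],[0,0,-7],[0,0,-7],[0,0,-7]],"gripper":[1,1,1,1,1,1,1,1]'
python3 -m pendant '{"delta_pos":[[0.031,-0.020,0],[0.033,-0.016,0],[0.035,-0.011,0],[0.036,-0.007,0],[0.037,-0.003,0],[0.037,0.002,0],[0.036,0.006,0],[0.035,0.011,0]],"rot":[[0,0,-7],[0,0,-7],[0,0,-7],[0,0,-7],[0,0,-7],[0,0,-7],[0,0,-7],[0,0,-7]],"gripper":[1,1,1,1,1,1,1,1]}' &&
python3 -m pendant '{"delta_pos":[[0.034,0.015,0],[0.032,0.019,0],[0.029,0.023,0],[0.026,0.026,0],[0.036,0.008,0.005],[0.035,0.013,0.005],[0.033,0.017,0.005],[0.030,0.021,0.005]],"rot":[[0,0,-7],[0,0,-7],[0,0,-7],[0,0,-7],[0,0,-7],[0,0,-7],[0,0,-7],[0,0,-7]],"gripper":[1,1,1,1,1,1,1,1]}' &&
python3 -m pendant '{"delta_pos":[[0.028,0.024,0.005],[0.025,0.027,0.005],[0.021,0.030,0.005],[0.017,0.032,0.005],[0.013,0.034,0.005],[0.009,0.036,0.005],[0.004,0.037,0.005],[0,0.037,0.005]],"rot":[[0,0,-7],[0,0,-7],[0,0,-7],[0,0,-7],[0,0,-7],[0,0,-7],[0,0,-7],[0,0,-7]],"gripper":[1,1,1,1,1,1,1,1]}'
python3 - <<'E'
from h import *
o=telemetry.get_obs();print(theta(o)[0],o["eef_pos"],o["q"])
p,d,i=cam("wrist"); cv2.imwrite("pics/w1.png",p[:,:,::-1]); np.savez("w1.npz",p=p,d=d,T=i["world_from_camera"]);print(i)
E
```

```text
time: 0.77
eef_pos: [356.2, -264.9, 248.1]
ee_rot: [-2.485, -1.921, 0.0]
ft_force: [0.6, -0.6, 0.4]
finger_gap: 1.001
grip_force: 0.0
time: 1.43
eef_pos: [448.7, -1.5, 227.7]
ee_rot: [-1.292, -2.863, 0.0]
ft_force: [0.2, 0.5, -0.9]
finger_gap: 1.002
grip_force: 0.0
time: 2.1
eef_pos: [448.1, 292.7, 187.6]
ee_rot: [0.203, -3.135, 0.001]
ft_force: [0.9, 0.1, -0.3]
finger_gap: 1.0
grip_force: 0.0
-172.57593142081555 [448.13561249 292.71735904 187.59986276] [ 5.09725975e-01  1.07795609e-01  1.46310521e+00 -2.11972805e-04
  1.57130155e+00 -1.19064494e+00]
{'fov_y': 68.41941071042406, 'cx': 284.09552596209346, 'cy': 210.87567915379176, 'distortion': array([-0.00128304,  0.        ,  0.        ,  0.        ,  0.        ]), 'world_from_camera': array([[-1.29151767e-01,  9.51081522e-01,  2.80648820e-01,
         3.76001265e+02],
       [ 9.91624838e-01,  1.23857624e-01,  3.65987715e-02,
         2.83219232e+02],
       [ 4.79192206e-05,  2.83025137e-01, -9.59112491e-01,
         3.12438223e+02],
       [ 0.00000000e+00,  0.00000000e+00,  0.00000000e+00,
         1.00000000e+00]])}
```

View pics/w1.png

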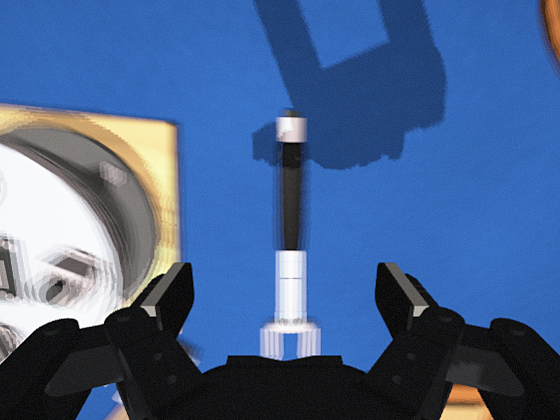

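The wrist view, slightly blurred, shows the wrench lying straight between the fingers: collar at (292,128), grip at (292,195), jaw at (290,340). A still reading will give a close fit.

Run:
```python
from h import *
imaging.camera("wrist")
p,d,i=cam("wrist"); P,u,v=cloud(i,d); rgb=p[v,u]
m=(u>260)&(u<325)&(v>115)&(v<265)&(P[:,2]>8)&(P[:,2]<40)
k=m&(rgb.max(1)<90); Q=P[k]; print(cv2.minAreaRect(Q[:,:2].astype(np.float32)),np.median(Q,0),len(Q))
A=P[m&(P[:,2]>14)][:,:2]; w=np.linalg.svd(A-A.mean(0),full_matrices=False)[2][0]; w*=np.sign(w[0]); print(np.degrees(np.arctan2(w[1],w[0])),A.mean(0),(A@w).min())
o=telemetry.get_obs();print(theta(o)[0],o["eef_pos"])
```

```text
((437.94110107421875, 292.6830749511719), (134.48934936523438, 26.133386611938477), 6.568231105804443) [443.49085585 293.45229745  20.99040616] 2821
6.4229664361337635 [440.58974058 293.34008887] 400.7259821036538
-172.71311652142327 [447.66643782 292.66566315 186.73690486]
```

```bash
python3 -m pendant '{"delta_pos":[[-0.0175,0.001,0.01],[-0.017,0,0.02],[0,0,0.03],[0,0,0.03],[0,0,0.03],[0,0,0.025],[0,0,0.015],[0,0,0.007]],"rot":[[0,0,0.8],[0,0,0],[0,0,0],[0,0,0],[0,0,0],[0,0,0],[0,0,0],[0,0,0]],"gripper":[1,1,1,1,1,1,1,1]}' &&
python3 -m pendant '{"delta_pos":[[0,0,0],[0,0,0],[0,0,0],[0,0,0],[0,0,0],[0,0,0],[0,0,0],[0,0,0]],"rot":[[0,0,0],[0,0,0],[0,0,0],[0,0,0],[0,0,0],[0,0,0],[0,0,0],[0,0,0]],"gripper":[1,0,0,0,0,0,0,0]}'
```

```text
time: 2.92
eef_pos: [481.6, 293.9, 18.4]
ee_rot: [0.168, -3.133, 0.004]
ft_force: [-0.4, -0.2, 0.0]
finger_gap: 1.001
grip_force: 0.0
time: 3.58
eef_pos: [483.4, 296.4, 22.5]
ee_rot: [-0.172, 3.135, 0.001]
ft_force: [0.1, 0.6, 5.0]
finger_gap: 0.29
grip_force: 60.7
```

```bash
python3 -m pendant '{"delta_pos":[[0,0,-0.005],[0,0,-0.010],[0,0,-0.020],[0,0,-0.025],[0,0,-0.030],[0,0,-0.030],[0,0,-0.020],[0,0,-0.010]],"rot":[[0,0,0],[0,0,0],[0,0,0],[0,0,0],[0,0,0],[0,0,0],[0,0,0],[0,0,0]],"gripper":[0,0,0,0,0,0,0,0]}'
cat >> h.py <<'E'
def look(zlo,zhi,box,name=None,n="top"):
    """wrench in the air (between zlo and zhi, inside world box x0,x1,y0,y1): cloud with colours"""
    p,d,i=cam(n); P,u,v=cloud(i,d); rgb=p[v,u].astype(int)
    m=(P[:,2]>zlo)&(P[:,2]<zhi)&(P[:,0]>box[0])&(P[:,0]<box[1])&(P[:,1]>box[2])&(P[:,1]<box[3])
    if name: cv2.imwrite("pics/"+name+".png",p[:,:,::-1])
    np.savez("last.npz",p=p,d=d); return P[m],rgb[m],u[m],v[m],p,d,i
E
python3 - <<'E'
from h import *
imaging.camera("top")
o=telemetry.get_obs();print(theta(o)[0],o["eef_pos"],o["ft_force"],o["torque"])
Q,c,u,v,p,d,i=look(100,250,(300,760,220,380),"t2")
f=np.array([np.cos(np.radians(6.3)),np.sin(np.radians(6.3))]); t=(Q[:,:2]-o["eef_pos"][:2])@f; s=(Q[:,:2]-o["eef_pos"][:2])@[-f[1],f[0]]
for a in range(-130,200,20):
    k=(t>a)&(t<a+20)&(abs(s)<40); 
    if k.sum(): print(a+10,k.sum(),np.round([np.median(Q[k,2]),s[k].min(),s[k].max()],1),t[k].max().round(1),np.median(c[k],0))
j=cv2.resize(p[150:330,90:330,::-1],None,fx=3.3,fy=3.3,interpolation=cv2.INTER_CUBIC); cv2.imwrite("pics/t2c.png",j)
E
```

```text
time: 4.25
eef_pos: [483.4, 296.2, 174.8]
ee_rot: [-0.171, 3.133, 0.002]
ft_force: [-0.6, 0.1, -5.1]
finger_gap: 0.286
grip_force: 59.4
-173.73549622227728 [483.65039519 296.32475828 175.32324732] [ 1.69629923 -0.08523052 -2.12908666] [0.02734235 0.08472727 0.03096102]
-40 14 [164.1 -14.5 -12.6] -30.0 [21.5 33.5 46.5]
-20 64 [174.7 -39.   -8.4] -10.2 [25.5 27.  28.5]
0 29 [212.3 -37.8 -18.2] 9.0 [42. 42. 43.]
20 31 [172.4 -36.3   2.7] 29.9 [193. 187. 183.]
40 102 [172.5 -11.1  10.7] 49.9 [215. 217. 218.]
60 104 [172.3 -10.5  11.5] 69.9 [215.  215.5 215.5]
80 106 [172.1 -10.4  11.7] 89.8 [217. 219. 221.]
100 108 [171.9  -9.7  12.4] 109.9 [193.  193.5 198. ]
120 166 [164.3 -26.9  29.6] 130.0 [209.5 204.  201. ]
140 107 [163.5 -27.6  29.8] 149.6 [210. 202. 198.]
160 83 [163.6 -27.1  29.1] 168.1 [204. 195. 190.]
```

View pics/t2c.png

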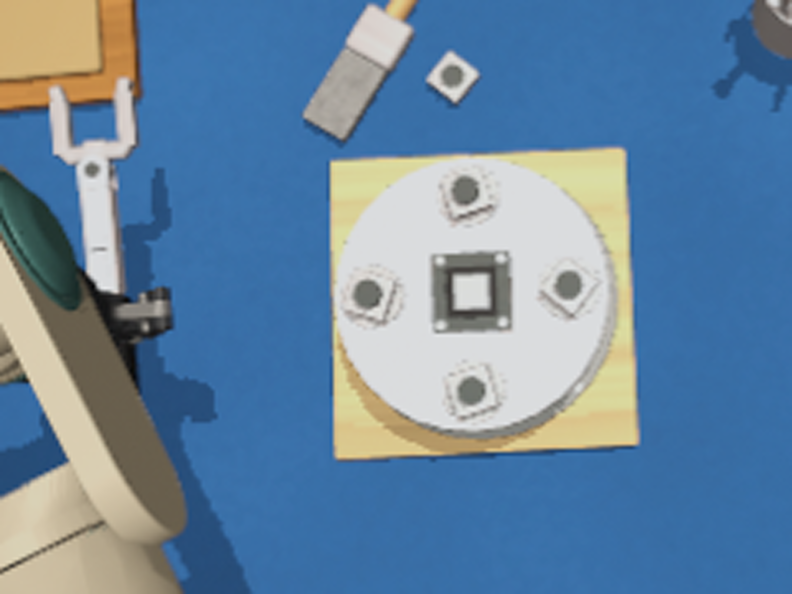

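Grasp is good: the wrench hangs level, with the jaw about 149 mm ahead of the TCP and the head at (92,130) in the crop. Now plan the swing to hover over the near nut.

```bash
python3 - <<'E' | sed 's/np.float64(\([^)]*\))/\1/g'
from h import *
plan([(8,[-45.5,-45.5,0],-39.5),(8,[-45.5,-45.6,0],-39.5)])
E
```

```text
[[0.0063,-0.005,-0.0],[0.0058,-0.0056,-0.0],[0.0053,-0.006,-0.0],[0.0048,-0.0065,-0.0],[0.0042,-0.0069,-0.0],[0.0036,-0.0072,-0.0],[0.003,-0.0075,-0.0],[0.0023,-0.0077,-0.0]] rotz 4.94 th -213.24
[[0.0016,-0.0079,-0.0],[0.0009,-0.008,-0.0],[0.0003,-0.008,-0.0],[-0.0004,-0.008,-0.0],[-0.0011,-0.008,-0.0],[-0.0018,-0.0078,-0.0],[-0.0025,-0.0077,-0.0],[-0.0031,-0.0074,-0.0]] rotz 4.94 th -252.74
```

```bash
python3 -m pendant '{"delta_pos":[[0.006,-0.005,0],[0.006,-0.0055,0],[0.0055,-0.006,0],[0.005,-0.0065,0],[0.004,-0.007,0],[0.0035,-0.007,0],[0.003,-0.0075,0],[0.002,-0.0075,0]],"rot":[[0,0,3],[0,0,5],[0,0,5.5],[0,0,5.5],[0,0,5.5],[0,0,5],[0,0,5],[0,0,5]],"gripper":[0,0,0,0,0,0,0,0]}' && python3 -m pendant '{"delta_pos":[[0.0015,-0.008,0],[0.001,-0.008,0],[0,-0.008,0],[-0.0005,-0.008,0],[-0.001,-0.008,0],[-0.002,-0.008,0],[-0.0025,-0.0075,0],[-0.003,-0.0075,0]],"rot":[[0,0,5],[0,0,5.5],[0,0,5.5],[0,0,5.5],[0,0,5.5],[0,0,5],[0,0,4.5],[0,0,3]],"gripper":[0,0,0,0,0,0,0,0]}'
cat >> h.py <<'E'
def jawfit(th,nut,name=None,zt=None):
    """top camera: section the held wrench, in frame of tool-forward direction at TCP; print jaw vs nut"""
    imaging.camera("top"); imaging.camera("top")
    o=telemetry.get_obs(); e=o["eef_pos"]; th=theta(o)[0]; print("th",th,"tcp",e.round(1),"F",o["ft_force"].round(1),"M",o["torque"].round(2))
    a=np.radians(th-180); f=np.array([np.cos(a),np.sin(a)]); n=np.array([-f[1],f[0]]); zb=e[2]-23.7
    Q,c,u,v,p,d,i=look(zb+6,zb+27,(250,760,-50,380),name)
    t=(Q[:,:2]-e[:2])@f; s=(Q[:,:2]-e[:2])@n
    for b in range(30,175,10):
        k=(t>b)&(t<b+10)&(abs(s)<34)
        if k.sum()>3: print(b+5,k.sum(),np.round([np.median(Q[k,2]),s[k].min(),s[k].max(),(s[k].min()+s[k].max())/2],1),t[k].max().round(1))
    r=np.array(nut)-e[:2]; print("nut t,s",r@f,r@n)
    return p,d,i
E
python3 - <<'E'
from h import *
p,d,i=jawfit(0,(438.0,63.2))
j=cv2.resize(p[190:310,150:310,::-1],None,fx=5,fy=5,interpolation=cv2.INTER_CUBIC); cv2.imwrite("pics/t3c.png",j)
E
```

```text
time: 5.02
eef_pos: [436.9, 249.2, 168.5]
ee_rot: [-0.904, -3.005, 0.005]
ft_force: [0.1, 0.1, -4.5]
finger_gap: 0.291
grip_force: 59.5
time: 5.68
eef_pos: [390.7, 204.4, 168.8]
ee_rot: [-1.867, -2.524, 0.005]
ft_force: [-0.1, -0.4, -6.5]
finger_gap: 0.288
grip_force: 59.5
th 107.21388759121118 tcp [390.6 204.3 169.1] F [ 0.5  0.  -4.8] M [ 0.32  0.07 -0.  ]
35 39 [ 1.667e+02 -9.600e+00  9.500e+00 -1.000e-01] 39.6
45 46 [166.7  -9.5  10.3   0.4] 50.0
55 44 [166.3  -9.6   9.9   0.2] 59.9
65 45 [165.6  -9.5  10.3   0.4] 69.8
75 45 [165.9  -9.6  10.3   0.4] 79.9
85 45 [166.3  -9.4  10.3   0.5] 89.9
95 43 [165.5  -9.1  10.1   0.5] 100.0
105 41 [166.7  -9.1   9.8   0.4] 109.7
115 72 [157.9 -21.3  22.4   0.6] 120.0
125 91 [156.9 -26.1  28.2   1. ] 129.6
135 46 [157.4 -26.1  27.7   0.8] 139.9
145 47 [157.1 -25.5  28.    1.2] 150.0
155 45 [157.4 -25.5  28.1   1.3] 159.8
165 28 [156.2 -25.6  27.9   1.2] 167.5
nut t,s 148.8121826819728 3.479481250095901
```

View pics/t3c.png

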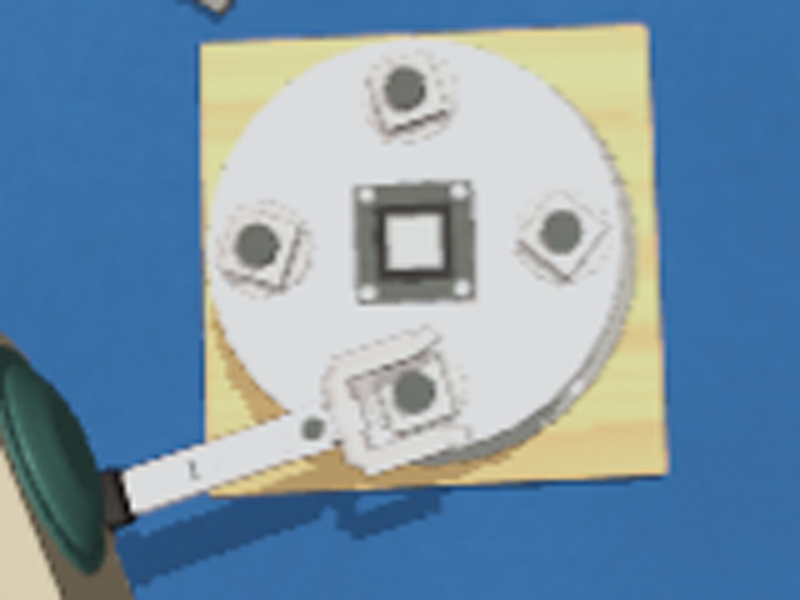

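Jaw centre is 2.3 mm short of the nut sideways and right lengthwise; correct it and descend in two steps.

```bash
python3 -m pendant '{"delta_pos":[[0,0.0012,0],[-0.0005,0.0011,0],[0,0,0.004],[0,0,0.006],[0,0,0.006],[0,0,0.005],[0,0,0.002],[0,0,0]],"rot":[[0,0,0],[0,0,0],[0,0,0],[0,0,0],[0,0,0],[0,0,0],[0,0,0],[0,0,0]],"gripper":[0,0,0,0,0,0,0,0]}'
python3 -c "
from h import *
jawfit(0,(437.9,63.3))"
python3 -m pendant '{"delta_pos":[[0,0,0.002],[0,0,0.002],[0,0,0.002],[0,0,0],[0,0,0],[0,0,0],[0,0,0],[0,0,0]],"rot":[[0,0,0],[0,0,0],[0,0,0],[0,0,0],[0,0,0],[0,0,0],[0,0,0],[0,0,0]],"gripper":[0,0,0,0,0,0,0,0]}'
```

```text
time: 6.5
eef_pos: [393.9, 205.1, 147.3]
ee_rot: [-1.862, -2.529, 0.002]
ft_force: [-0.3, -0.6, -4.7]
finger_gap: 0.289
grip_force: 59.6
th 107.27110209631255 tcp [394.3 205.3 148.3] F [ 0.   0.8 -4.6] M [0.24 0.15 0.  ]
35 44 [144.8  -9.7   9.7  -0. ] 39.8
45 43 [145.5  -9.6  10.4   0.4] 50.0
55 41 [145.7  -9.4  10.1   0.4] 60.0
65 42 [145.1  -9.5  10.3   0.4] 69.9
75 42 [144.9  -9.4  10.1   0.4] 79.6
85 41 [144.5  -9.3  10.3   0.5] 90.0
95 41 [145.1  -9.4  10.1   0.4] 99.8
105 41 [145.   -8.8  10.1   0.6] 109.8
115 68 [136.4 -21.3  23.3   1. ] 120.0
125 89 [136.4 -26.2  27.6   0.7] 130.0
135 44 [136.  -25.6  27.5   0.9] 139.6
145 58 [134.7 -25.6  27.8   1.1] 149.6
155 53 [135.1 -25.7  27.7   1. ] 160.0
165 23 [136.3 -25.   27.5   1.2] 167.1
nut t,s 148.48317871825682 -0.5574982427423834
time: 7.32
eef_pos: [394.3, 205.2, 142.2]
ee_rot: [-1.863, -2.53, 0.0]
ft_force: [-0.9, 0.3, -5.4]
finger_gap: 0.288
grip_force: 59.6
```

```bash
python3 -m pendant '{"delta_pos":[[0,0,-0.004],[0,-0.0008,0],[0,-0.0008,0],[0,0,0],[0,0,0],[0,0,0],[0,0,0],[0,0,0]],"rot":[[0,0,0],[0,0,0],[0,0,0],[0,0,0],[0,0,0],[0,0,0],[0,0,0],[0,0,0]],"gripper":[0,0,0,0,0,0,0,0]}'
python3 -c "
from h import *
jawfit(0,(437.9,63.3))" | egrep 'th|tcp|nut|^1[2-6]5'
```

```text
time: 7.98
eef_pos: [392.8, 204.7, 146.2]
ee_rot: [1.863, 2.53, -0.0]
ft_force: [0.3, 0.3, -4.8]
finger_gap: 0.286
grip_force: 59.6
th 107.269412545938 tcp [392.8 204.8 146.2] F [-0.3  0.5 -4.8] M [ 0.3   0.16 -0.  ]
125 88 [134.4 -25.9  28.1   1.1] 130.0
135 45 [134.3 -26.   28.    1. ] 139.5
145 69 [132.7 -26.   27.9   1. ] 150.0
155 64 [132.4 -26.1  27.7   0.8] 159.8
165 28 [133.7 -26.1  27.1   0.5] 168.6
nut t,s 148.48937866366452 1.0897709258496562
```

Aligned within about 0.2 mm. Descend onto the nut (16 mm).

```bash
python3 -m pendant '{"delta_pos":[[0,0,0.002],[0,0,0.003],[0,0,0.003],[0,0,0.003],[0,0,0.003],[0,0,0.002],[0,0,0],[0,0,0]],"rot":[[0,0,0],[0,0,0],[0,0,0],[0,0,0],[0,0,0],[0,0,0],[0,0,0],[0,0,0]],"gripper":[0,0,0,0,0,0,0,0]}'
python3 -c "
from h import *
jawfit(0,(437.9,63.3))" | egrep 'th|tcp|nut|5 '
```

```text
time: 8.8
eef_pos: [392.7, 204.7, 130.1]
ee_rot: [-1.863, -2.53, 0.0]
ft_force: [-0.4, 0.4, -5.1]
finger_gap: 0.289
grip_force: 59.6
th 107.2696576905407 tcp [392.9 204.8 130.4] F [-0.5 -0.8 -4.8] M [0.36 0.09 0.01]
35 42 [126.9  -9.7  10.    0.2] 39.7
45 40 [ 1.277e+02 -9.700e+00  1.000e+01  1.000e-01] 49.4
55 38 [127.4  -9.3  10.    0.4] 59.7
65 41 [127.5  -9.4  10.    0.3] 70.0
75 41 [126.8  -9.4   9.7   0.2] 79.7
85 40 [126.8  -9.4   9.8   0.2] 89.9
95 39 [127.   -8.8  10.7   1. ] 99.6
105 39 [127.8  -8.8  10.4   0.8] 109.4
115 69 [119.6 -20.   23.    1.5] 119.8
125 85 [118.  -25.9  27.6   0.9] 129.8
135 76 [119.3 -25.9  27.5   0.8] 140.0
145 96 [120.4 -25.9  27.5   0.8] 149.8
155 104 [119.2 -25.9  27.6   0.8] 160.0
165 48 [118.9 -25.9  27.5   0.8] 167.4
nut t,s 148.49419562142512 0.9769961161789098
```

```bash
cat >> h.py <<'E'
def load(k=3):
    L=[]
    for _ in range(k):
        o=telemetry.get_obs(); th,X=theta(o); L.append(np.r_[-(o["ft_force"]@X[:,1]),-(o["ft_force"]@X[:,0]),o["torque"][2]]); imaging.camera("top")
    F,A,M=np.mean(L,0); print(f"th {th:.2f} tcp {o['eef_pos'].round(1)} Fn {F:.2f} Fx {A:.2f} Mcw {M:.3f} pin {0.109*F+M:.2f} nut {0.149*F+M:.2f}")
E
python3 -m pendant '{"delta_pos":[[0,0.0026,0],[0,0.0026,0],[0,0.0026,0],[0,0.0026,0],[0,0.0026,0],[0,0.0026,0],[0,0,0],[0,0,0]],"rot":[[0,0,1],[0,0,1],[0,0,1],[0,0,1],[0,0,1],[0,0,1],[0,0,0],[0,0,0]],"gripper":[0,0,0,0,0,0,0,0]}'
python3 -c "
from h import *
load()"
```

```text
time: 9.62
eef_pos: [407.9, 208.8, 130.2]
ee_rot: [-1.993, -2.429, 0.0]
ft_force: [-0.4, 1.0, -4.6]
finger_gap: 0.286
grip_force: 59.6
th 101.28 tcp [407.9 208.8 130.3] Fn 0.01 Fx -0.35 Mcw 0.091 pin 0.09 nut 0.09
```

```bash
for k in 1 2; do python3 -m pendant '{"delta_pos":[[0,0.0026,0],[0,0.0026,0],[0,0.0026,0],[0,0,0],[0,0,0],[0,0,0],[0,0,0],[0,0,0]],"rot":[[0,0,1],[0,0,1],[0,0,1],[0,0,0],[0,0,0],[0,0,0],[0,0,0],[0,0,0]],"gripper":[0,0,0,0,0,0,0,0]}' | tail -3
python3 -c "
from h import *
load()"; done
```

```text
ft_force: [-4.2, 1.6, -4.5]
finger_gap: 0.285
grip_force: 59.8
th 98.29 tcp [415.2 210.3 130.2] Fn 4.33 Fx -2.84 Mcw 0.305 pin 0.78 nut 0.95
ft_force: [-4.6, 1.1, -5.1]
finger_gap: 0.288
grip_force: 59.8
th 95.30 tcp [422.9 211.2 130.1] Fn 4.76 Fx -1.88 Mcw 0.346 pin 0.86 nut 1.05
```

```bash
for k in 1 2; do python3 -m pendant '{"delta_pos":[[0,0.0026,0],[0,0.0026,0],[0,0.0026,0],[0,0,0],[0,0,0],[0,0,0],[0,0,0],[0,0,0]],"rot":[[0,0,0.9],[0,0,0.9],[0,0,0.9],[0,0,0],[0,0,0],[0,0,0],[0,0,0],[0,0,0]],"gripper":[0,0,0,0,0,0,0,0]}' | tail -3
python3 -c "
from h import *
load()"; done
```

```text
ft_force: [-6.3, 2.6, -3.7]
finger_gap: 0.29
grip_force: 59.8
th 92.59 tcp [430.3 211.8 129.9] Fn 6.09 Fx -2.78 Mcw 0.220 pin 0.88 nut 1.13
ft_force: [-7.7, 1.7, -3.6]
finger_gap: 0.285
grip_force: 59.8
th 89.88 tcp [437.7 212.  129.7] Fn 8.39 Fx -2.28 Mcw 0.089 pin 1.00 nut 1.34
```

```bash
for k in 1 2; do python3 -m pendant '{"delta_pos":[[0,0.0026,0],[0,0.0026,0],[0,0,0],[0,0,0],[0,0,0],[0,0,0],[0,0,0],[0,0,0]],"rot":[[0,0,1],[0,0,1],[0,0,0],[0,0,0],[0,0,0],[0,0,0],[0,0,0],[0,0,0]],"gripper":[0,0,0,0,0,0,0,0]}' | tail -3 | head -1
python3 -c "
from h import *
load()"; done
python3 -c "
from h import *
jawfit(0,(437.9,63.3))" | egrep 'th|tcp|nut|5 '
```

```text
ft_force: [-8.6, 1.7, -3.9]
th 87.89 tcp [442.7 211.9 129.6] Fn 8.50 Fx -1.67 Mcw 0.157 pin 1.08 nut 1.42
ft_force: [-10.0, 3.0, -4.4]
th 85.89 tcp [447.6 211.7 129.5] Fn 9.74 Fx -1.82 Mcw 0.144 pin 1.21 nut 1.60
th 85.8909071446402 tcp [447.6 211.7 129.5] F [-10.3   3.6  -4.1] M [0.53 1.67 0.1 ]
35 40 [ 1.27e+02 -9.20e+00  9.10e+00 -1.00e-01] 39.9
45 41 [127.2  -8.8   9.5   0.4] 49.9
55 35 [126.7  -8.3   9.7   0.7] 59.9
65 43 [125.8 -10.1   8.3  -0.9] 69.9
75 37 [126.5  -9.5   8.9  -0.3] 79.5
85 42 [ 1.26e+02 -9.10e+00  9.30e+00  1.00e-01] 90.0
95 37 [126.1  -8.6   9.7   0.5] 99.7
105 39 [127.5  -8.1  10.2   1. ] 110.0
115 68 [117.9 -20.7  22.4   0.9] 119.9
125 87 [118.3 -25.1  27.7   1.3] 129.9
135 73 [118.5 -24.6  27.9   1.7] 140.0
145 91 [120.7 -24.1  26.2   1. ] 149.6
155 99 [119.8 -25.9  26.8   0.4] 159.9
165 48 [118.9 -25.2  27.2   1. ] 167.8
nut t,s 148.76450553116229 0.927459507565878
```

```bash
python3 -m pendant '{"delta_pos":[[0,0.002,0],[0,0.002,0],[0,0.002,0],[0,0.002,0],[0,0.002,0],[0,0.002,0],[0,0,0],[0,0,0]],"rot":[[0,0,1],[0,0,1],[0,0,1],[0,0,1],[0,0,1],[0,0,1],[0,0,0],[0,0,0]],"gripper":[0,0,0,0,0,0,0,0]}' | tail -3 | head -1
python3 -c "
from h import *
load()
jawfit(0,(437.9,63.3))" | egrep 'th|tcp|nut|5 '
```

```text
ft_force: [-10.7, 3.6, -3.5]
th 79.89 tcp [459.5 210.4 129.4] Fn 10.82 Fx -1.21 Mcw 0.084 pin 1.26 nut 1.70
th 79.8899667739742 tcp [459.5 210.4 129.4] F [-10.    1.8  -3.2] M [0.6  1.74 0.06]
35 38 [126.8 -12.2   9.4  -1.4] 39.6
45 43 [126.6 -11.8   9.3  -1.2] 49.7
55 42 [126.2 -10.4   9.2  -0.6] 59.9
65 39 [126.3 -10.6   9.5  -0.5] 69.8
75 40 [126.   -9.7   9.7   0. ] 79.6
85 39 [126.3  -9.9   9.2  -0.3] 90.0
95 38 [126.8  -8.8   9.9   0.5] 99.9
105 40 [ 1.263e+02 -9.600e+00  9.800e+00  1.000e-01] 109.9
115 68 [118.8 -18.1  27.6   4.8] 119.8
125 86 [117.9 -24.1  29.4   2.7] 129.8
135 74 [118.6 -22.9  30.9   4. ] 139.8
145 90 [120.1 -21.7  30.    4.2] 149.9
155 103 [119.7 -22.1  31.7   4.8] 159.9
165 48 [118.7 -20.   32.5   6.3] 169.7
nut t,s 148.61083127052788 4.58883455303927
```

```bash
python3 -m pendant '{"delta_pos":[[0,0.002,0],[0,0.002,0],[0,0.002,0],[0,0.002,0],[0,0.002,0],[0,0.002,0],[0,0,0],[0,0,0]],"rot":[[0,0,1],[0,0,1],[0,0,1],[0,0,1],[0,0,1],[0,0,1],[0,0,0],[0,0,0]],"gripper":[0,0,0,0,0,0,0,0]}' | tail -3 | head -1
python3 -c "
from h import *
load()
p,d,i=jawfit(0,(437.9,63.3))
j=cv2.resize(p[190:310,150:310,::-1],None,fx=5,fy=5,interpolation=cv2.INTER_CUBIC); cv2.imwrite('pics/t4c.png',j)
" | egrep 'th|tcp|nut|5 '
```

```text
ft_force: [-10.8, 2.9, -3.6]
th 73.89 tcp [471.1 207.9 129.3] Fn 11.03 Fx 0.14 Mcw 0.057 pin 1.26 nut 1.70
th 73.89928551872178 tcp [471.1 207.9 129.4] F [-10.7   3.1  -3.4] M [0.66 1.8  0.09]
35 42 [127.4 -15.6   9.1  -3.2] 39.1
45 54 [125.7 -17.7   9.3  -4.2] 49.3
55 51 [125.6 -16.9   9.4  -3.8] 59.4
65 49 [125.6 -14.7   9.6  -2.6] 70.0
75 41 [125.9 -11.8   9.2  -1.3] 79.8
85 39 [126.7  -9.6   9.3  -0.2] 89.9
95 38 [125.9 -10.    9.5  -0.3] 99.8
105 38 [ 1.277e+02 -9.700e+00  9.600e+00 -1.000e-01] 109.8
115 74 [118.5 -15.9  28.5   6.3] 120.0
125 81 [118.4 -22.7  31.4   4.4] 129.4
135 80 [119.1 -22.1  33.9   5.9] 140.0
145 97 [120.2 -19.2  33.4   7.1] 149.8
155 91 [119.8 -18.   33.6   7.8] 160.0
165 40 [118.8 -16.2  33.1   8.5] 169.7
nut t,s 148.16753496564007 8.224147716667197
```

View pics/t4c.png

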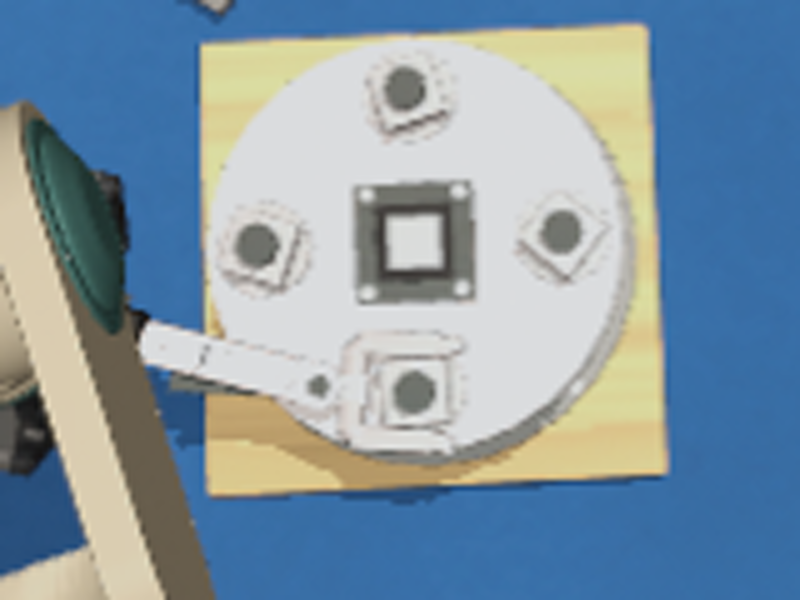

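The handle at (230,360) now makes about 0.18 rad with the head, and the head sits squarely on the nut at (413,390): it has broken over. Back off: about the hinge, then into the middle of the play.

```bash
python3 -m pendant '{"delta_pos":[[0,-0.002,0],[0,-0.002,0],[0,-0.002,0],[0,-0.002,0],[0,-0.002,0],[0,-0.002,0],[0,-0.002,0],[0,-0.002,0]],"rot":[[0,0,-1],[0,0,-1],[0,0,-1],[0,0,-1],[0,0,-1],[0,0,-1],[0,0,-1],[0,0,-1]],"gripper":[0,0,0,0,0,0,0,0]}' | tail -3 | head -1
python3 -m pendant '{"delta_pos":[[0,-0.002,0],[0,-0.002,0],[0,-0.002,0],[0,-0.002,0],[0,-0.0026,0],[0,-0.0026,0],[0,-0.0026,0],[0,0,0]],"rot":[[0,0,-1],[0,0,-1],[0,0,-1],[0,0,-1],[0,0,-1],[0,0,-1],[0,0,-1],[0,0,0]],"gripper":[0,0,0,0,0,0,0,0]}' | tail -3 | head -1
python3 -c "
from h import *
load()
jawfit(0,(437.9,63.3))" | egrep 'th|tcp|nut|5 '
```

```text
ft_force: [-8.4, 0.1, -5.0]
ft_force: [-3.1, 1.6, -4.9]
th 88.84 tcp [441.5 212.5 130.3] Fn 3.42 Fx -1.56 Mcw -0.527 pin -0.15 nut -0.02
th 88.84782201064122 tcp [441.6 212.6 130.3] F [-4.4  2.7 -5.6] M [ 0.64  0.69 -0.53]
35 37 [127.5  -9.3   8.7  -0.3] 39.8
45 38 [127.3  -9.3   8.7  -0.3] 49.9
55 42 [127.5  -9.4   8.7  -0.3] 59.6
65 38 [127.4  -9.4   8.6  -0.4] 69.9
75 43 [126.8  -9.4   8.6  -0.4] 79.6
85 38 [126.5  -9.4   8.6  -0.4] 90.0
95 43 [126.9  -9.5   8.5  -0.5] 100.0
105 35 [127.   -9.5   8.5  -0.5] 109.0
115 70 [118.7 -23.   20.1  -1.5] 119.6
125 87 [118.2 -27.6  24.7  -1.4] 129.9
135 72 [118.8 -27.6  24.6  -1.5] 139.8
145 88 [120.8 -25.3  24.6  -0.4] 149.8
155 98 [119.5 -25.4  24.5  -0.4] 160.0
165 50 [118.7 -25.4  24.6  -0.4] 168.5
nut t,s 149.2965383379287 -0.6565197803920841
```

```bash
python3 -m pendant '{"delta_pos":[[0,-0.001,0],[0,-0.001,0],[0,0,0],[0,0,0],[0,0,0],[0,0,0],[0,0,0],[0,0,0]],"rot":[[0,0,0],[0,0,0],[0,0,0],[0,0,0],[0,0,0],[0,0,0],[0,0,0],[0,0,0]],"gripper":[0,0,0,0,0,0,0,0]}' | tail -3 | head -1
python3 -c "
from h import *
load()"
python3 -m pendant '{"delta_pos":[[0,-0.001,0],[0,-0.001,0],[0,0,0],[0,0,0],[0,0,0],[0,0,0],[0,0,0],[0,0,0]],"rot":[[0,0,0],[0,0,0],[0,0,0],[0,0,0],[0,0,0],[0,0,0],[0,0,0],[0,0,0]],"gripper":[0,0,0,0,0,0,0,0]}' | tail -3 | head -1
python3 -c "
from h import *
load()"
```

```text
ft_force: [1.0, -0.2, -5.8]
th 88.87 tcp [439.7 212.4 130.4] Fn -1.49 Fx 0.19 Mcw 0.222 pin 0.06 nut -0.00
ft_force: [5.7, -2.8, -4.0]
th 88.90 tcp [438.2 212.3 130.7] Fn -5.24 Fx 2.07 Mcw 0.809 pin 0.24 nut 0.03
```

```bash
python3 -m pendant '{"delta_pos":[[0,0.0013,0],[0,0.0013,0],[0,0,0],[0,0,0],[0,0,0],[0,0,-0.002],[0,0,-0.004],[0,0,-0.004]],"rot":[[0,0,0],[0,0,0],[0,0,0],[0,0,0],[0,0,0],[0,0,0],[0,0,0],[0,0,0]],"gripper":[0,0,0,0,0,0,0,0]}' | tail -3 | head -1
python3 -m pendant '{"delta_pos":[[0,0,-0.004],[0,0,-0.006],[0,0,-0.006],[0,0,-0.006],[0,0,-0.006],[0,0,-0.004],[0,0,0],[0,0,0]],"rot":[[0,0,0],[0,0,0],[0,0,0],[0,0,0],[0,0,0],[0,0,0],[0,0,0],[0,0,0]],"gripper":[0,0,0,0,0,0,0,0]}' | tail -6
python3 -c "
from h import *
p,d,i=jawfit(0,(437.9,63.3))
P,u,v=cloud(i,d)
for n,(a,b) in dict(near=(233,268),far=(232,208),left=(202,239),right=(262,237)).items():
    k=(P[:,2]>110)&(P[:,2]<124)&(abs(u-a)<10)&(abs(v-b)<10); print(n,cv2.minAreaRect(P[k][:,:2].astype(np.float32)))
" | egrep 'th|tcp|nut|5 |near|far|left|right'
```

```text
ft_force: [0.5, -0.1, -4.3]
time: 21.35
eef_pos: [440.2, 212.5, 172.5]
ee_rot: [2.243, 2.199, 0.001]
ft_force: [-0.2, 0.0, -6.1]
finger_gap: 0.285
grip_force: 59.8
th 88.86805322637066 tcp [439.9 212.4 171.8] F [ 0.2  0.1 -4.9] M [ 0.26 -0.04 -0.06]
35 47 [168.3 -10.    9.5  -0.3] 39.8
45 45 [169.7 -10.    9.4  -0.3] 49.9
55 43 [168.6  -8.    9.3   0.7] 60.0
65 38 [168.9  -8.    9.3   0.6] 68.9
75 45 [168.5  -8.1   9.3   0.6] 79.6
85 39 [168.3  -8.1   9.2   0.6] 89.9
95 41 [168.8  -8.1   9.2   0.5] 99.3
105 42 [169.1  -8.2   9.2   0.5] 109.9
115 73 [160.4 -21.1  22.4   0.6] 119.9
125 91 [159.7 -25.5  26.9   0.7] 129.9
135 46 [160.5 -25.5  26.7   0.6] 139.7
145 45 [159.3 -25.5  26.8   0.6] 149.9
155 44 [159.5 -25.5  26.8   0.6] 159.3
165 29 [159.4 -25.6  26.8   0.6] 167.9
nut t,s 149.155918627906 0.9252139456179886
near ((438.1125183105469, 63.39730453491211), (29.856813430786133, 29.927001953125), 4.870802879333496)
far ((577.2717895507812, 66.54388427734375), (30.039358139038086, 29.356979370117188), 17.885692596435547)
left ((506.1156921386719, 134.7860107421875), (29.680294036865234, 29.743175506591797), 72.22631072998047)
right ((509.4736633300781, -4.646841049194336), (29.94193458557129, 29.772724151611328), 51.74118423461914)
```

```bash
python3 -m pendant '{"delta_pos":[[-0.0003,0.0115,0],[-0.0008,0.0115,0],[-0.0013,0.0114,0],[-0.0017,0.0114,0],[-0.0022,0.0113,0],[-0.0027,0.0112,0],[-0.0031,0.0111,0],[-0.0036,0.011,0]],"rot":[[0,0,-2.4],[0,0,-2.4],[0,0,-2.4],[0,0,-2.4],[0,0,-2.3],[0,0,-2.3],[0,0,-2.3],[0,0,-2.3]],"gripper":[0,0,0,0,0,0,0,0]}' | tail -6
python3 -m pendant '{"delta_pos":[[0,0,0.003],[0,0,0.004],[0,0,0.005],[0,0,0.005],[0,0,0.003],[0,0,0.002],[0,0,0],[0,0,0]],"rot":[[0,0,0],[0,0,0],[0,0,0],[0,0,0],[0,0,0],[0,0,0],[0,0,0],[0,0,0]],"gripper":[0,0,0,0,0,0,0,0]}' | tail -6
python3 -c "
from h import *
p,d,i=jawfit(0,(577.7,66.7))
" | egrep 'th|tcp|nut|5 '
```

```text
time: 22.17
eef_pos: [532.5, 208.1, 171.5]
ee_rot: [-1.851, -2.537, 0.002]
ft_force: [0.7, 0.9, -5.3]
finger_gap: 0.291
grip_force: 59.8
time: 22.83
eef_pos: [532.1, 208.3, 150.3]
ee_rot: [1.854, 2.536, 0.0]
ft_force: [0.0, 0.5, -4.7]
finger_gap: 0.286
grip_force: 60.0
th 107.66582081177832 tcp [532.3 208.3 150.7] F [ 0.4  0.  -5. ] M [0.3  0.07 0.02]
35 42 [147.7 -10.3   8.8  -0.7] 39.5
45 43 [147.7 -10.4   9.1  -0.6] 50.0
55 44 [146.8 -10.    9.5  -0.3] 60.0
65 41 [147.  -10.3  10.7   0.2] 69.3
75 43 [147.3 -10.1  10.2   0. ] 79.7
85 42 [ 1.469e+02 -1.020e+01  1.000e+01 -1.000e-01] 89.5
95 41 [146.7  -9.3  10.1   0.4] 99.9
105 41 [146.9  -9.2   9.5   0.2] 109.8
115 68 [139.  -21.7  20.9  -0.4] 119.4
125 86 [138.5 -26.5  27.6   0.5] 129.7
135 45 [138.2 -26.6  27.    0.2] 140.0
145 44 [137.8 -26.8  28.    0.6] 149.7
155 44 [137.9 -25.6  27.7   1. ] 159.7
165 25 [137.  -26.   27.8   0.9] 167.0
nut t,s 148.7106528186107 0.2853738606658567
```

```bash
python3 -m pendant '{"delta_pos":[[0,-0.0004,0],[0,0,0.002],[0,0,0.003],[0,0,0.003],[0,0,0.003],[0,0,0.001],[0,0,0],[0,0,0]],"rot":[[0,0,0],[0,0,0],[0,0,0],[0,0,0],[0,0,0],[0,0,0],[0,0,0],[0,0,0]],"gripper":[0,0,0,0,0,0,0,0]}' | tail -5
python3 -c "
from h import *
load()"
python3 -m pendant '{"delta_pos":[[0,0,0.002],[0,0,0.002],[0,0,0.002],[0,0,0.002],[0,0,0],[0,0,0],[0,0,0],[0,0,0]],"rot":[[0,0,0],[0,0,0],[0,0,0],[0,0,0],[0,0,0],[0,0,0],[0,0,0],[0,0,0]],"gripper":[0,0,0,0,0,0,0,0]}' | tail -5
python3 -c "
from h import *
p,d,i=jawfit(0,(577.7,66.7))
" | egrep 'th|tcp|nut|5 '
```

```text
eef_pos: [531.8, 208.1, 138.2]
ee_rot: [-1.854, -2.536, 0.0]
ft_force: [1.0, 0.1, -4.3]
finger_gap: 0.288
grip_force: 60.0
th 107.67 tcp [531.9 208.1 138.5] Fn -0.23 Fx -0.14 Mcw -0.028 pin -0.05 nut -0.06
eef_pos: [531.9, 208.1, 130.4]
ee_rot: [1.854, 2.536, 0.0]
ft_force: [0.4, -0.1, -5.1]
finger_gap: 0.289
grip_force: 60.0
th 107.67103284918217 tcp [531.9 208.2 130.4] F [ 0.9 -0.2 -4.4] M [0.31 0.08 0.  ]
35 43 [ 1.273e+02 -1.050e+01  1.040e+01 -1.000e-01] 39.8
45 40 [ 1.273e+02 -1.000e+01  1.020e+01  1.000e-01] 49.8
55 44 [127.1 -33.1  10.  -11.5] 60.0
65 47 [125.9 -33.6   9.6 -12. ] 69.9
75 39 [126.7 -10.1   9.5  -0.3] 79.9
85 41 [126.9 -10.    9.5  -0.2] 89.9
95 38 [ 1.266e+02 -9.900e+00  9.600e+00 -1.000e-01] 99.7
105 40 [127.2  -9.8  10.4   0.3] 109.7
115 64 [118.5 -21.5  22.6   0.6] 120.0
125 78 [117.8 -26.8  27.8   0.5] 130.0
135 76 [118.7 -26.4  27.7   0.7] 139.9
145 98 [120.1 -26.4  27.6   0.6] 150.0
155 94 [119.9 -26.3  27.7   0.7] 159.7
165 43 [118.4 -26.   28.2   1.1] 167.1
nut t,s 148.70394511863952 0.7230054076377783
```

```bash
python3 -m pendant '{"delta_pos":[[0,0.0026,0],[0,0.0026,0],[0,0.0026,0],[0,0.0026,0],[0,0.0026,0],[0,0.0026,0],[0,0.0026,0],[0,0.0026,0]],"rot":[[0,0,1],[0,0,1],[0,0,1],[0,0,1],[0,0,1],[0,0,1],[0,0,1],[0,0,1]],"gripper":[0,0,0,0,0,0,0,0]}' | tail -3|head -1
python3 -c "
from h import *
load()"
python3 -m pendant '{"delta_pos":[[0,0.0026,0],[0,0.0026,0],[0,0.0026,0],[0,0,0],[0,0,0],[0,0,0],[0,0,0],[0,0,0]],"rot":[[0,0,1],[0,0,0.9],[0,0,0.8],[0,0,0],[0,0,0],[0,0,0],[0,0,0],[0,0,0]],"gripper":[0,0,0,0,0,0,0,0]}' | tail -3|head -1
python3 -c "
from h import *
load()"
```

```text
ft_force: [-3.2, 1.1, -4.8]
th 99.64 tcp [551.8 213.4 130. ] Fn 2.59 Fx -1.51 Mcw 0.237 pin 0.52 nut 0.62
ft_force: [-6.2, 1.5, -4.0]
th 96.93 tcp [559.1 214.6 129.9] Fn 6.01 Fx -1.87 Mcw 0.144 pin 0.80 nut 1.04
```

```bash
for k in 1 2; do python3 -m pendant '{"delta_pos":[[0,0.0026,0],[0,0.0026,0],[0,0.0026,0],[0,0,0],[0,0,0],[0,0,0],[0,0,0],[0,0,0]],"rot":[[0,0,1],[0,0,1],[0,0,1],[0,0,0],[0,0,0],[0,0,0],[0,0,0],[0,0,0]],"gripper":[0,0,0,0,0,0,0,0]}' | tail -3|head -1
python3 -c "
from h import *
load()"; done
```

```text
ft_force: [-6.4, 0.8, -3.7]
th 93.94 tcp [566.7 215.4 129.9] Fn 5.77 Fx -1.72 Mcw 0.207 pin 0.84 nut 1.07
ft_force: [-6.5, 1.3, -3.6]
th 90.96 tcp [574.5 216.  129.9] Fn 6.99 Fx -1.57 Mcw 0.207 pin 0.97 nut 1.25
```

```bash
python3 -m pendant '{"delta_pos":[[0,0.0026,0],[0,0.0026,0],[0,0.0026,0],[0,0,0],[0,0,0],[0,0,0],[0,0,0],[0,0,0]],"rot":[[0,0,1],[0,0,0.9],[0,0,0.9],[0,0,0],[0,0,0],[0,0,0],[0,0,0],[0,0,0]],"gripper":[0,0,0,0,0,0,0,0]}' | tail -3|head -1
python3 -c "
from h import *
load()"
python3 -m pendant '{"delta_pos":[[0,0.0026,0],[0,0.0026,0],[0,0,0],[0,0,0],[0,0,0],[0,0,0],[0,0,0],[0,0,0]],"rot":[[0,0,1],[0,0,1],[0,0,0],[0,0,0],[0,0,0],[0,0,0],[0,0,0],[0,0,0]],"gripper":[0,0,0,0,0,0,0,0]}' | tail -3|head -1
python3 -c "
from h import *
load()
p,d,i=jawfit(0,(577.7,66.7))
" | egrep 'th|tcp|nut|[468]5 '
```

```text
ft_force: [-7.3, 3.9, -3.4]
th 88.16 tcp [581.9 216.1 129.7] Fn 7.57 Fx -3.03 Mcw 0.175 pin 1.00 nut 1.30
ft_force: [-10.3, 1.5, -3.8]
th 86.16 tcp [586.8 215.9 129.5] Fn 9.89 Fx -0.89 Mcw 0.211 pin 1.29 nut 1.68
th 86.16779253601106 tcp [586.8 215.9 129.6] F [-9.7  1.1 -3.4] M [0.56 1.61 0.17]
45 40 [125.8 -10.7   8.6  -1. ] 49.4
65 41 [125.7 -10.9  10.3  -0.3] 69.9
85 39 [126.  -10.2   7.8  -1.2] 89.9
145 94 [119.5 -26.   26.5   0.3] 149.9
165 51 [118.6 -24.9  27.3   1.2] 168.1
nut t,s 149.49174587453032 0.8502003966520242
```

Threshold reached; now pivot about the hinge pin by 12°, as before.

```bash
python3 -m pendant '{"delta_pos":[[0,0.002,0],[0,0.002,0],[0,0.002,0],[0,0.002,0],[0,0.002,0],[0,0.002,0],[0,0.002,0],[0,0.002,0]],"rot":[[0,0,1],[0,0,1],[0,0,1],[0,0,1],[0,0,1],[0,0,1],[0,0,1],[0,0,1]],"gripper":[0,0,0,0,0,0,0,0]}' | tail -3|head -1
python3 -c "
from h import *
load()
p,d,i=jawfit(0,(577.7,66.7))
" | egrep 'th|tcp|nut|[468]5 '
python3 -m pendant '{"delta_pos":[[0,0.002,0],[0,0.002,0],[0,0.002,0],[0,0.002,0],[0,0,0],[0,0,0],[0,0,0],[0,0,0]],"rot":[[0,0,1],[0,0,1],[0,0,1],[0,0,1],[0,0,0],[0,0,0],[0,0,0],[0,0,0]],"gripper":[0,0,0,0,0,0,0,0]}' | tail -3|head -1
python3 -c "
from h import *
load()
p,d,i=jawfit(0,(577.7,66.7))
j=cv2.resize(p[150:270,150:310,::-1],None,fx=5,fy=5,interpolation=cv2.INTER_CUBIC); cv2.imwrite('pics/t5c.png',j)
" | egrep 'th|tcp|nut|5 '
```

```text
ft_force: [-10.3, 2.7, -2.9]
th 78.12 tcp [602.7 213.9 129.4] Fn 9.97 Fx -0.51 Mcw 0.140 pin 1.23 nut 1.63
th 78.16632650736902 tcp [602.6 214.  129.4] F [-10.5   2.7  -3.6] M [0.59 1.68 0.16]
45 47 [126.  -14.9   9.   -2.9] 49.9
65 39 [126.5 -11.6   8.3  -1.7] 69.9
85 38 [126.4 -10.5   9.4  -0.6] 89.0
145 93 [119.4 -22.3  31.8   4.8] 149.9
165 42 [118.  -17.8  33.7   8. ] 169.2
nut t,s 149.25036544406137 5.823231456760656
ft_force: [-10.2, 2.7, -3.3]
th 74.17 tcp [610.3 212.2 129.4] Fn 10.09 Fx 0.22 Mcw 0.196 pin 1.30 nut 1.70
th 74.17346901400214 tcp [610.3 212.2 129.4] F [-10.1   2.   -3.3] M [0.6  1.65 0.1 ]
35 36 [125.8 -18.7   9.2  -4.8] 39.2
45 52 [125.1 -18.2   8.5  -4.8] 50.0
55 49 [125.3 -17.3   9.2  -4.1] 59.9
65 45 [125.2 -14.8   9.1  -2.8] 69.8
75 40 [125.4 -12.5   9.   -1.8] 79.5
85 39 [126.1 -10.4   9.7  -0.4] 89.7
95 41 [126.  -10.4   9.1  -0.7] 99.9
105 37 [126.1 -10.2   9.1  -0.6] 109.9
115 74 [117.6 -17.2  29.6   6.2] 120.0
125 79 [117.6 -22.6  31.8   4.6] 130.0
135 66 [118.8 -21.4  32.2   5.4] 140.0
145 98 [119.1 -20.7  33.3   6.3] 150.0
155 97 [119.5 -18.4  33.9   7.8] 159.9
165 41 [119.  -15.7  33.4   8.8] 169.9
175 4 [116.2 -15.5  -8.5 -12. ] 171.5
nut t,s 148.9173007590249 8.295841527421803
```

View pics/t5c.png

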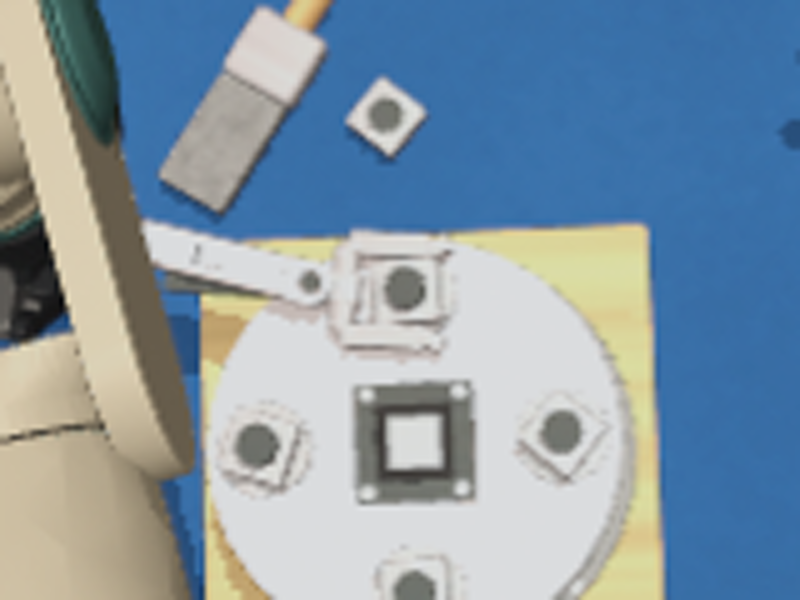

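The handle at (230,260) is bent as on the first nut, and the brush and spare nut are untouched. Back off and lift.

```bash
python3 -m pendant '{"delta_pos":[[0,-0.002,0],[0,-0.002,0],[0,-0.002,0],[0,-0.002,0],[0,-0.002,0],[0,-0.002,0],[0,-0.002,0],[0,-0.002,0]],"rot":[[0,0,-1],[0,0,-1],[0,0,-1],[0,0,-1],[0,0,-1],[0,0,-1],[0,0,-1],[0,0,-1]],"gripper":[0,0,0,0,0,0,0,0]}' | tail -3 | head -1
python3 -m pendant '{"delta_pos":[[0,-0.002,0],[0,-0.002,0],[0,-0.002,0],[0,-0.002,0],[0,-0.003,0],[0,-0.003,0],[0,-0.0032,0],[0,0,0]],"rot":[[0,0,-1],[0,0,-1],[0,0,-1],[0,0,-1],[0,0,-1],[0,0,-1],[0,0,-1],[0,0,0]],"gripper":[0,0,0,0,0,0,0,0]}' | tail -3 | head -1
python3 -c "
from h import *
load();print(telemetry.get_obs()['time'])"
```

```text
ft_force: [-7.3, 1.0, -3.7]
ft_force: [0.3, -0.1, -5.5]
th 89.15 tcp [579.5 216.  130.6] Fn 0.01 Fx -0.20 Mcw 0.021 pin 0.02 nut 0.02
33.0833
```

```bash
python3 -m pendant '{"delta_pos":[[0,0,-0.002],[0,0,-0.004],[0,0,-0.006],[0,0,-0.006],[0,0,-0.008],[0,0,-0.008],[0,0,-0.006],[0,0,0]],"rot":[[0,0,0],[0,0,0],[0,0,0],[0,0,0],[0,0,0],[0,0,0],[0,0,0],[0,0,0]],"gripper":[0,0,0,0,0,0,0,0]}' | tail -6
python3 - <<'E' | sed 's/np.float64(\([^)]*\))/\1/g'
from h import *
p,d,i=jawfit(0,(577.7,66.7))
plan([(8,[-48,40,0],48.6),(8,[-48,40,0],48.6)])
P,u,v=cloud(i,d)
for n,(a,b) in dict(near=(233,268),far=(232,208),left=(202,239),right=(262,237)).items():
    k=(P[:,2]>110)&(P[:,2]<124)&(abs(u-a)<10)&(abs(v-b)<10); print(n,cv2.minAreaRect(P[k][:,:2].astype(np.float32)))
E
```

```text
time: 33.75
eef_pos: [579.9, 216.5, 172.8]
ee_rot: [2.236, 2.204, 0.005]
ft_force: [-0.4, -0.6, -4.5]
finger_gap: 0.29
grip_force: 60.2
th 89.16714632949879 tcp [579.2 216.3 170.6] F [-0.3 -0.1 -4.8] M [ 0.31  0.04 -0.03]
35 40 [167.3 -10.9   9.3  -0.8] 39.7
45 47 [166.9 -10.7   9.9  -0.4] 49.4
55 44 [166.9 -10.8   9.6  -0.6] 59.9
65 46 [167.4 -10.9   9.5  -0.7] 69.4
75 47 [166.9 -10.3   9.2  -0.5] 79.8
85 43 [166.2 -10.2   9.6  -0.3] 89.6
95 44 [167.  -10.1   8.8  -0.7] 99.9
105 43 [167.6 -10.1   9.   -0.5] 109.6
115 70 [159.4 -21.4  21.8   0.2] 119.2
125 95 [157.9 -26.5  26.5   0. ] 130.0
135 41 [ 1.585e+02 -2.650e+01  2.670e+01  1.000e-01] 139.0
145 46 [158.6 -26.6  26.   -0.3] 149.9
155 41 [158.1 -26.5  26.2  -0.2] 159.1
165 26 [157.6 -26.3  26.3  -0. ] 168.0
nut t,s 149.5834686090125 0.7024233577145542
[[0.0049,-0.0061,-0.0],[0.0055,-0.0055,-0.0],[0.0061,-0.0049,-0.0],[0.0066,-0.0042,-0.0],[0.007,-0.0035,-0.0],[0.0073,-0.0028,-0.0],[0.0076,-0.002,-0.0],[0.0077,-0.0012,-0.0]] rotz -6.08 th 137.77
[[0.0078,-0.0003,-0.0],[0.0078,0.0005,-0.0],[0.0077,0.0013,-0.0],[0.0075,0.0021,-0.0],[0.0072,0.0029,-0.0],[0.0069,0.0037,-0.0],[0.0065,0.0044,-0.0],[0.006,0.005,-0.0]] rotz -6.08 th 186.37
near ((438.04559326171875, 63.37359619140625), (29.784427642822266, 30.093971252441406), 4.772249698638916)
far ((578.2549438476562, 67.03752136230469), (29.272871017456055, 30.127456665039062), 4.414582252502441)
left ((506.1722717285156, 134.68348693847656), (29.891796112060547, 29.524396896362305), 73.69872283935547)
right ((509.4736328125, -4.686521530151367), (30.00619888305664, 29.84762954711914), 51.97395324707031)
```

Both nuts have turned about 13.3°; the side nuts have not moved. Carry the wrench back to its first place.

```bash
python3 -m pendant '{"delta_pos":[[0.005,-0.006,0],[0.0055,-0.0055,0],[0.006,-0.005,0],[0.0065,-0.004,0],[0.007,-0.0035,0],[0.0075,-0.003,0],[0.0075,-0.002,0],[0.0075,-0.001,0]],"rot":[[0,0,-4],[0,0,-5.5],[0,0,-6.5],[0,0,-6.5],[0,0,-6.5],[0,0,-6.5],[0,0,-6.5],[0,0,-6.5]],"gripper":[0,0,0,0,0,0,0,0]}' | tail -6 
python3 -m pendant '{"delta_pos":[[0.008,0,0],[0.008,0.0005,0],[0.0075,0.0015,0],[0.0075,0.002,0],[0.007,0.003,0],[0.007,0.0035,0],[0.0065,0.0045,0],[0.006,0.005,0]],"rot":[[0,0,-6.5],[0,0,-6.5],[0,0,-6.5],[0,0,-6.5],[0,0,-6.5],[0,0,-6.5],[0,0,-5.5],[0,0,-4.2]],"gripper":[0,0,0,0,0,0,0,0]}' | tail -6
python3 -m pendant '{"delta_pos":[[0,0,0.01],[0,0,0.02],[0,0,0.025],[0,0,0.025],[0,0,0.02],[0,0,0.015],[0,0,0.01],[0,0,0.003]],"rot":[[0,0,0],[0,0,0],[0,0,0],[0,0,0],[0,0,0],[0,0,0],[0,0,0],[0,0,0]],"gripper":[0,0,0,0,0,0,0,0]}' | tail -6
python3 -c "
from h import *
jawfit(0,(577.7,66.7))"
```

```text
time: 34.57
eef_pos: [531.6, 257.4, 169.4]
ee_rot: [-1.126, -2.932, 0.002]
ft_force: [0.1, 0.2, -4.5]
finger_gap: 0.283
grip_force: 60.1
time: 35.23
eef_pos: [482.9, 296.6, 169.3]
ee_rot: [0.182, -3.134, 0.002]
ft_force: [-0.6, -0.0, -4.1]
finger_gap: 0.283
grip_force: 60.1
time: 35.9
eef_pos: [482.5, 295.6, 39.2]
ee_rot: [0.171, -3.133, 0.004]
ft_force: [0.4, 0.8, -5.7]
finger_gap: 0.287
grip_force: 60.1
th -173.69422879152026 tcp [483.6 296.3  41.6] F [-0.6 -1.2 -4.3] M [0.02 0.33 0.02]
35 25 [ 37.7 -10.3   3.9  -3.2] 40.0
45 29 [ 37.5 -10.    4.9  -2.5] 49.8
55 34 [ 38.3 -10.3   6.7  -1.8] 59.7
65 35 [37.8 -9.4  8.6 -0.4] 69.7
75 36 [37.5 -9.7 10.4  0.4] 79.9
85 36 [ 38.  -10.    9.3  -0.3] 89.7
95 36 [ 37.9 -10.   10.9   0.4] 99.9
105 37 [37.4 -8.9 11.5  1.3] 109.9
115 54 [ 29.5 -22.1  21.7  -0.2] 120.0
125 62 [ 29.1 -26.8  26.2  -0.3] 129.9
135 36 [ 28.4 -25.8  28.2   1.2] 139.7
145 36 [ 28.5 -25.9  27.1   0.6] 149.2
155 36 [ 27.9 -25.9  26.7   0.4] 159.7
165 22 [ 28.2 -24.9  28.4   1.8] 167.7
nut t,s 68.34195471534676 -238.57842717199583
```

```bash
python3 -m pendant '{"delta_pos":[[0,0,0.004],[0,0,0.004],[0,0,0.003],[0,0,0.002],[0,0,0.001],[0,0,0.001],[0,0,0],[0,0,0]],"rot":[[0,0,0],[0,0,0],[0,0,0],[0,0,0],[0,0,0],[0,0,0],[0,0,0],[0,0,0]],"gripper":[0,0,0,0,0,0,0,0]}' | tail -6
python3 -m pendant '{"delta_pos":[[0,0,0.0005],[0,0,0.0005],[0,0,0],[0,0,0],[0,0,0],[0,0,0],[0,0,0],[0,0,0]],"rot":[[0,0,0],[0,0,0],[0,0,0],[0,0,0],[0,0,0],[0,0,0],[0,0,0],[0,0,0]],"gripper":[0,0,0,0,0,0,0,0]}' | tail -6
```

```text
time: 36.72
eef_pos: [483.8, 296.7, 27.3]
ee_rot: [-0.175, 3.137, -0.0]
ft_force: [-0.0, 0.4, -5.3]
finger_gap: 0.29
grip_force: 60.2
time: 37.38
eef_pos: [483.7, 296.7, 26.3]
ee_rot: [-0.174, 3.137, -0.0]
ft_force: [-1.0, 0.2, -4.3]
finger_gap: 0.29
grip_force: 60.2
```

```bash
python3 -m pendant '{"delta_pos":[[0,0,0.0006],[0,0,0.0006],[0,0,0.0006],[0,0,0],[0,0,0],[0,0,0],[0,0,0],[0,0,0]],"rot":[[0,0,0],[0,0,0],[0,0,0],[0,0,0],[0,0,0],[0,0,0],[0,0,0],[0,0,0]],"gripper":[0,0,0,0,0,0,0,0]}' | tail -6
python3 -m pendant '{"delta_pos":[[0,0,0.0005],[0,0,0.0005],[0,0,0.0005],[0,0,0],[0,0,0],[0,0,0],[0,0,0],[0,0,0]],"rot":[[0,0,0],[0,0,0],[0,0,0],[0,0,0],[0,0,0],[0,0,0],[0,0,0],[0,0,0]],"gripper":[0,0,0,0,0,0,0,0]}' | tail -6
```

```text
time: 38.05
eef_pos: [483.7, 296.7, 24.4]
ee_rot: [0.174, -3.137, 0.0]
ft_force: [-0.1, -0.5, -4.9]
finger_gap: 0.281
grip_force: 60.2
time: 38.72
eef_pos: [483.8, 296.7, 23.1]
ee_rot: [-0.174, 3.136, 0.0]
ft_force: [-0.1, -1.3, -3.5]
finger_gap: 0.284
grip_force: 60.3
```

```bash
python3 -m pendant '{"delta_pos":[[0,0,0],[0,0,0],[0,0,0],[0,0,0],[0,0,0],[0,0,0],[0,0,0],[0,0,0]],"rot":[[0,0,0],[0,0,0],[0,0,0],[0,0,0],[0,0,0],[0,0,0],[0,0,0],[0,0,0]],"gripper":[0.32,0.36,0.4,0.5,0.6,0.75,0.9,1]}' | tail -6
python3 -m pendant '{"delta_pos":[[0,0,0],[0,0,-0.01],[0,0,-0.02],[0,0,-0.03],[0,0,-0.03],[0,0,-0.03],[0,0,-0.02],[0,0,-0.01]],"rot":[[0,0,0],[0,0,0],[0,0,0],[0,0,0],[0,0,0],[0,0,0],[0,0,0],[0,0,0]],"gripper":[1,1,1,1,1,1,1,1]}' | tail -6
python3 -c "
from h import *
jawfit(0,(577.7,66.7))
p,d,i=cam('wrist'); cv2.imwrite('pics/end.png',p[:,:,::-1])
p,d,i=cam('top'); P,u,v=cloud(i,d); m=(u>118)&(u<160)&(v>180)&(v<303)&(P[:,2]>5)&(P[:,2]<30); print('wrench',m.sum(),np.median(P[m],0),telemetry.get_obs()['time'])" | egrep 'th |wrench'
```

```text
time: 39.38
eef_pos: [483.7, 296.7, 23.0]
ee_rot: [-0.174, 3.137, -0.0]
ft_force: [-0.9, 0.4, 0.8]
finger_gap: 0.986
grip_force: 0.0
time: 40.05
eef_pos: [484.7, 297.3, 177.6]
ee_rot: [-0.174, 3.131, 0.004]
ft_force: [0.3, 0.3, 0.8]
finger_gap: 1.006
grip_force: 0.0
th -173.6295816283963 tcp [484.5 297.1 175.4] F [0.6 0.1 0.2] M [-0.02 -0.01 -0.01]
wrench 1046 [485.96890349 295.75888771  19.03935184] 40.3
```

View pics/end.png

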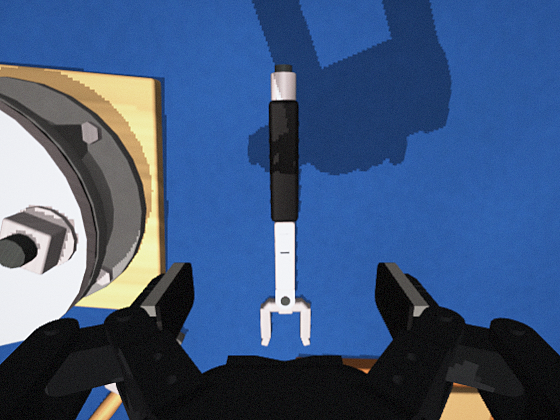

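The wrench lies flat, straight and free on bare table (grip at (285,160), jaw at (285,325)), clear of the nose; the gripper is open above it.

```bash
python3 -c "
from workcell import hand_in
print(hand_in())"
```

```text
the job is handed in; nothing more can be done
None
```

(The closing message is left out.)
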